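Sort the bench leftovers into rack and trays

TASK

Clear the plywood work board after the bridge job: stand the two loose paint pots in the two free pockets of the paint rack, put the terminal strip in the empty cell of the electrics tray (the one with the reel of wire), and put the bridge girder and the wooden strip that is still standing in the mitre box together into the long-parts tray. Pots end upright, the terminal strip and the girder lie flat the way up they are now, the strip lies lengthways on the tray floor beside the girder (on edge or fallen over), and the pot already in the rack stays in its pocket.

Things in the scene. Friction and masses are not known exactly. Their poses are not given: they have to be found in the camera images.
- pot_a: small paint pot, round, 33 mm across and 30 mm high, coloured body and white screw cap (its upper 7 mm), standing upright on the work board; origin at the centre of its underside, z up along its axis
- pot_b: a second paint pot of the same shape and size (33 mm across, 30 mm high), standing upright on the work board; either pot may go in either free pocket; origin at the centre of its underside, z up along its axis
- pot_in_rack: a third pot of the same shape and size, already standing in the middle pocket of the paint rack, where it stays; origin at the centre of its underside
- terminal_strip: white six-way terminal strip for wires, 17 mm wide (x), 60 mm long (y), 17 mm high to the screw tops; its solid body to grip is 16 mm wide and only the lowest 10 mm; origin at the centre of its underside, long axis y
- bridge_girder: white plastic bridge girder, an upside-down trough 28 mm wide (x), 145 mm long (y), 24 mm high (solid to 22 mm), lying on the work board; origin at the centre of its underside, long axis y
- wood_strip: plain wooden strip, 10 mm thick (x), 120 mm long (y), 35 mm high, standing on its long edge in the channel of the mitre box, of which its upper 16 mm stick out; origin at the centre of its lower edge, long axis y, z up
- mitre_box: small aluminium mitre box (saw guide), fixed to the work board: flange 46 mm (x) by 134 mm (y), two upright walls 8 mm thick, 130 mm long, their tops 24 mm above its underside, a straight channel 14 mm wide between them along y, its floor 5 mm above its underside; origin at the centre of its underside
- paint_rack: brown wooden block, 64 mm (x) by 170 mm (y) and 20 mm high, fixed, with three round pockets 47 mm across in a row along its y axis, at y = -54, 0 and +54 mm; pocket floors are 8 mm above its underside (12 mm deep); the middle one is taken, the two outer ones are free; origin at the centre of its underside
- electrics_tray: shallow grey plastic tray, 88 mm (x) by 170 mm (y), fixed, walls and partition 3 mm thick, rim 18 mm and floor 3 mm above its underside; a partition across the middle (at y = 0) makes two cells of 82 by 80 mm; in the cell on its +y side stands a reel of yellow wire, 60 mm across and 40 mm high, the cell on its -y side (centre at y = -42 mm) is empty; origin at the centre of its underside
- parts_tray: shallow empty dark wooden tray with a cork floor, for long pieces, 94 mm (x) by 170 mm (y), fixed, inside 86 by 162 mm, rim 12 mm and floor 3 mm above its underside; origin at the centre of its underside, long axis y. Like all the rest it stands on the plywood work board, whose top is at z = 0.027

How it is judged (in metres and radians):
At the end, for the whole second after the job is handed in: Pots upright (0.2 rad) on the floors of the rack's two outer pockets, the third pot still in the middle one; terminal strip flat in the empty cell of the electrics tray; girder flat and wooden strip lengthways on the floor of the parts tray, side by side; all released and at rest ((((x of pot_a in the frame of paint_rack between -0.012 and 0.012 m and y of pot_a in the frame of paint_rack between 0.042 and 0.066 m and z of pot_a in the frame of paint_rack below 0.013 m and angle between pot_a's own z axis and vertical below 0.2 rad) and (x of pot_b in the frame of paint_rack between -0.012 and 0.012 m and y of pot_b in the frame of paint_rack between -0.066 and -0.042 m and z of pot_b in the frame of paint_rack below 0.013 m and angle between pot_b's own z axis and vertical below 0.2 rad)) or ((x of pot_a in the frame of paint_rack between -0.012 and 0.012 m and y of pot_a in the frame of paint_rack between -0.066 and -0.042 m and z of pot_a in the frame of paint_rack below 0.013 m and angle between pot_a's own z axis and vertical below 0.2 rad) and (x of pot_b in the frame of paint_rack between -0.012 and 0.012 m and y of pot_b in the frame of paint_rack between 0.042 and 0.066 m and z of pot_b in the frame of paint_rack below 0.013 m and angle between pot_b's own z axis and vertical below 0.2 rad))) and x of pot_in_rack in the frame of paint_rack between -0.012 and 0.012 m and y of pot_in_rack in the frame of paint_rack between -0.012 and 0.012 m and z of pot_in_rack in the frame of paint_rack below 0.013 m and angle between pot_in_rack's own z axis and vertical below 0.2 rad and x of terminal_strip in the frame of electrics_tray between -0.036 and 0.036 m and y of terminal_strip in the frame of electrics_tray between -0.078 and -0.007 m and z of terminal_strip in the frame of electrics_tray below 0.009 m and angle between terminal_strip's own z axis and vertical below 0.15 rad and x of bridge_girder in the frame of parts_tray between -0.034 and 0.034 m and y of bridge_girder in the frame of parts_tray between -0.016 and 0.016 m and z of bridge_girder in the frame of parts_tray below 0.009 m and angle between bridge_girder's own z axis and vertical below 0.12 rad and x of wood_strip in the frame of parts_tray between -0.043 and 0.043 m and y of wood_strip in the frame of parts_tray between -0.026 and 0.026 m and z of wood_strip in the frame of parts_tray below 0.018 m and angle between wood_strip's own y axis and vertical between 1.5 and 1.64 rad and linear speed of each of pot_a, pot_b, pot_in_rack, terminal_strip, bridge_girder, wood_strip below 0.02 m/s); the robot touches nothing.
It also fails if it takes over 106 s, if anything falls off the work surface, if the arm or the gripper's body presses on something with over 40 N, if the wrist force passes 120 N, or if a joint passes its speed limit or range.

ROBOT

A 6-joint arm with a two-finger parallel gripper is mounted at the origin on a cart in front of the work surface, level with it; the furniture and walls round the work are solid. World frame = base frame: x ahead of the robot, y to its left, z up, the work surface at z = 0. Lengths are in m, angles in degrees, forces in N, time in s.
With the tool pointing down it reaches from about 0.35 to 0.725 m from the base axis. Payload 6 kg.
Tool frame: the origin (TCP) lies between the finger pads; the fingertips stand 8 mm ahead of it and the grasp point (between the pads) lies 11 mm behind it; z points along the fingers, y is the line along which they close (so a half turn about z gives the same grasp; the last joint's range is limited). The gripper opens to 85 mm and grips with 20 to 120 N. Pads are 22 mm wide; open, the fingers measure 114 mm over their backs; the gripper's body (76 mm by 85 mm) begins 54 mm behind the grasp point. The pads swing forward as they close: fully open they stand 13 mm farther back than shut.
Start: joints at [-48.375, 2.303, 4.859, 0, -92.561, -19.12], TCP at [0.23, -0.554, 0.239] pointing down, gripper open.
Joint ranges: [-146.85, 146.85], [-73.84, 115.35], [-62.03, 85.46], [-188.31, 113.3], [-161.28, -10.13], [-171.36, 171.36]. Speed limits (degrees/s): [147.25, 147.25, 172.46, 180, 180, 180].

INTERFACE

Orientations are given as [roll, pitch, yaw] about the fixed x, y, z axes, in that order (R = Rz(yaw) Ry(pitch) Rx(roll)).
In Python, from plant import * gives the robot as it stands.
- The arm moves only by the tool play_rows, never from a script. Its argument "plan" is a list of rows, each an object of numbers: "ax", "ay", "az": the turn, a rotation vector about the tool's x, y, z in degrees; "tx", "ty", "tz": the shift along the tool's x, y, z in mm; "grip": the opening, from -1 (shut) to 1 (fully open), so that 0 is half open. In form: [{"ax": .., "ay": .., "az": .., "tx": .., "ty": .., "tz": .., "grip": ..}, ...]. A call has 1 to 5 rows; each row shifts and turns the commanded pose from where the row before left it, along the tool's axes as they then stand; what a row does not reach is not made up. A row lasts 1/10 s, in which the tool goes at most 50 mm and 8.59 degrees, less where a joint would pass 70% of its speed; a pose out of reach is approached as far as the arm can. A call is refused whole if a number of a shift passes 50 or a number of a turn 8.59, either way. A call with a gripper value outside its range is refused whole. The fingers move at their own pace and stop on an object; "squeeze" is the grip in N (left out, the last holds). Time passes only in rows, so rows that do not move let the fingers close. It gives the time, the measured TCP pose, the force, the opening and the grip force at its end, in the units of the state.
- state(): the state, without advancing time (a new reading comes with each control period).
- camera(name): name is "side" or "top"; returns a dict with "frame" (420x560x3 uint8, blue, green, red), "fx", "fy", "cx", "cy" (pixels), "k1" (the pictures are not rectified: a ray, as slopes to the right and down, at radius r is drawn at 1 + k1 r^2 times it, then the intrinsics apply), "cam_to_world" (4x4, takes a point from camera to world coordinates). Camera axes: x right, y down, z forward; pixel columns grow to the right and rows downward; lengths in m; the calibration is good to about 2 mm. A picture is of the moment at which its call begins. There is no depth.
- close_job(): hands the job in; it is judged then, once.
Trained networks look in a picture, given as the dict that the camera call returned (one of the last four; its "shot" number tells which), for a name from the list of things; names that differ only in an ending like _2 or _b are one class to them, and where a whole thing is asked for, a point or a joint stands for the part that bears it (a point fixed in the world has none). Each returns a list of dicts, best first, with "p" (0 to 1); they miss things now and then, are a little off and sometimes report something else, mostly with a low value. They report only what shows in the picture. A call takes as long as a camera call.
- find_in(picture, target): "bbox" ([left, top, right, bottom] in pixels, round what is visible of it).
- mark_of(picture, target): "at" ([column, row] in pixels: a listed point, or the origin of a listed thing).
The state is a dict: "t": time; "q": joint angles; "joint_vel": joint speeds; "effort": joint torques, N m; "eef_pos": TCP position; "tcp_rot": TCP orientation; "force": force on the tool from outside, world axes, zero at the start; "torque": the same for the moment, N m; "width": finger opening in m; "grip_force": force on a finger pad.
Only numpy, scipy, OpenCV 4.12 (cv2) and the standard library are available. Lean on these libraries where they do the work, as an engineer would, in place of code of your own. Each camera call takes 0.05 s, during which the arm holds its last target. There are 200 camera calls.

## Working session

There is one attempt and no reset: what is moved stays moved. The work goes in short steps, Python scripts to look and compute and a tool call to move; the robot and the scene stay as the last step left them, time stands still between calls to the robot, and variables do not carry over. Pictures are saved under pics/ and viewed, at most 14 in all, crops included, and the job is handed in when it is done.

Besides the shell and the picture viewer there is one more tool, called after "Emit:" by a JSON object that holds its "method" and its "body". play_rows: Moves the arm, as the interface text tells. Its arguments: {"type":"object","properties":{"plan":{"type":"array","items":{"type":"object","properties":{"ax":{"type":"number"},"ay":{"type":"number"},"az":{"type":"number"},"tx":{"type":"number"},"ty":{"type":"number"},"tz":{"type":"number"},"grip":{"type":"number"}}}},"squeeze":{"type":"number"}},"required":["plan"]}

```bash
mkdir -p pics; ls; cat > h.py <<'E'
from plant import *
import numpy as np, cv2
def pix2w(c,uv,z):
    x=(uv[0]-c["cx"])/c["fx"]; y=(uv[1]-c["cy"])/c["fy"]
    rd=np.hypot(x,y); r=rd
    for _ in range(20): r=rd/(1+c["k1"]*r*r)
    s=r/rd if rd>0 else 1
    M=np.array(c["cam_to_world"]); d=M[:3,:3]@np.array([x*s,y*s,1]); o=M[:3,3]
    return o+d*(z-o[2])/d[2]
def w2pix(c,p):
    M=np.array(c["cam_to_world"]); q=M[:3,:3].T@(np.array(p)-M[:3,3])
    x,y=q[0]/q[2],q[1]/q[2]; f=1+c["k1"]*(x*x+y*y)
    return np.array([c["cx"]+c["fx"]*x*f,c["cy"]+c["fy"]*y*f])
E
python3 - <<'E'
from h import *
for n in ("top","side"):
    c=camera(n); cv2.imwrite(f"pics/{n}0.png",c["frame"]); print(n,c["fx"],c["cx"],c["cy"],c["k1"],np.round(c["cam_to_world"],3).tolist())
    for t in ["pot_a","terminal_strip","bridge_girder","wood_strip","mitre_box","paint_rack","electrics_tray","parts_tray"]:
        print(t,[(np.round(m["at"]).tolist(),round(m["p"],2)) for m in mark_of(c,t)][:4],[(np.round(m["bbox"]).tolist(),round(m["p"],2)) for m in find_in(c,t)][:4])
s=state(); print(s)
E
```

```text
pics
top 504.02118156472704 279.774905013363 209.18279787983104 -0.07239343202047256 [[0.027, -0.993, 0.114, 0.49], [-0.999, -0.031, -0.03, 0.152], [0.033, -0.113, -0.993, 0.917], [0.0, 0.0, 0.0, 1.0]]
pot_a [([260.0, 218.0], 0.86), ([392.0, 220.0], 0.79)] [([386.0, 212.0, 403.0, 229.0], 0.72), ([253.0, 206.0, 270.0, 232.0], 0.49)]
terminal_strip [([214.0, 214.0], 0.82)] [([197.0, 207.0, 232.0, 223.0], 0.89)]
bridge_girder [([245.0, 165.0], 0.88)] [([205.0, 156.0, 290.0, 178.0], 0.77), ([386.0, 210.0, 405.0, 230.0], 0.56)]
wood_strip [([380.0, 176.0], 0.62)] [([347.0, 165.0, 416.0, 178.0], 0.64)]
mitre_box [([380.0, 174.0], 0.87)] [([343.0, 157.0, 416.0, 194.0], 0.73)]
paint_rack [([372.0, 277.0], 0.58)] [([322.0, 258.0, 422.0, 299.0], 0.69)]
electrics_tray [([161.0, 270.0], 0.66), ([367.0, 276.0], 0.61)] [([109.0, 247.0, 213.0, 299.0], 0.84)]
parts_tray [([268.0, 273.0], 0.72)] [([216.0, 250.0, 317.0, 302.0], 0.92)]
side 480.6732507548262 279.0644986137642 200.66619977071414 -0.0775022047343788 [[-0.394, 0.811, -0.434, 0.935], [0.919, 0.341, -0.196, 0.306], [-0.011, -0.476, -0.879, 
[... 785 characters left out ...]
)] [([250.0, 142.0, 350.0, 211.0], 0.8)]
{'t': 1.7, 'q': array([-4.83732920e+01,  2.30176392e+00,  4.85793422e+00,  1.18081892e-03,
       -9.25604811e+01, -1.91200682e+01]), 'joint_vel': array([-0.02308482,  0.01165775,  0.0448534 , -0.09298834, -0.06187299,
        0.09709201]), 'effort': array([-3.57892259e-04, -3.67927051e+01,  3.47444272e+01,  6.93310529e+00,
       -8.92503413e-04,  2.02516634e-05]), 'eef_pos': array([ 0.22968178, -0.5542759 ,  0.23927316]), 'tcp_rot': array([ 1.79996313e+02, -2.52654759e-03, -1.57493413e+02]), 'force': array([0.0110381 , 0.34677288, 0.43331453]), 'torque': array([ 0.02769019,  0.01293822, -0.00760902]), 'grip_force': 0.0, 'width': 0.08532811274778958}
```

View pics/top0.png

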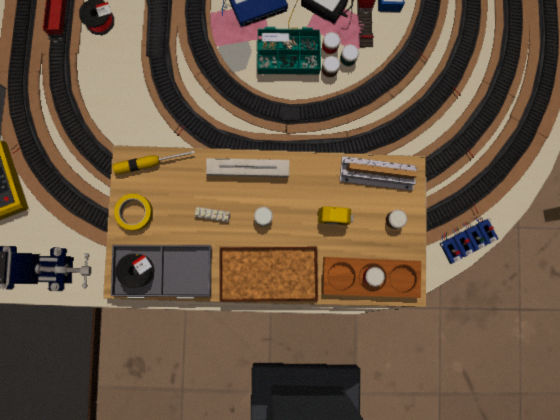

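View pics/side0.png

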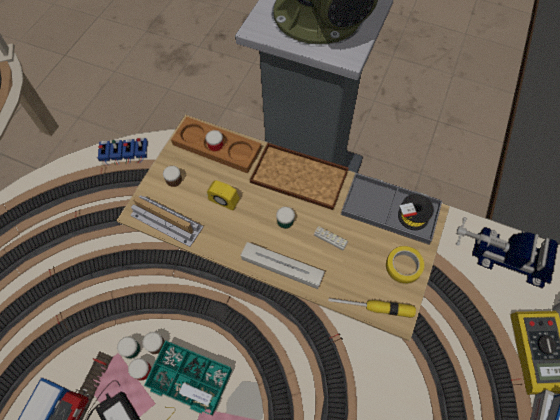

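```bash
cat >> h.py <<'E'
def ortho(c,z,x0,x1,y0,y1,s):
    # rows: x decreasing, columns: y decreasing
    xs=np.arange(x1,x0,-s); ys=np.arange(y1,y0,-s); Y,X=np.meshgrid(ys,xs)
    P=np.stack([X,Y,np.full_like(X,z)],-1); M=np.array(c["cam_to_world"]); q=(P-M[:3,3])@M[:3,:3]
    x,y=q[...,0]/q[...,2],q[...,1]/q[...,2]; f=1+c["k1"]*(x*x+y*y)
    return cv2.remap(c["frame"],(c["cx"]+c["fx"]*x*f).astype(np.float32),(c["cy"]+c["fy"]*y*f).astype(np.float32),cv2.INTER_CUBIC)
E
python3 - <<'E'
from h import *
names=["pot_a","terminal_strip","bridge_girder","wood_strip","mitre_box","paint_rack","electrics_tray","parts_tray"]
for n in ("top","side"):
    c=camera(n)
    for t in names:
        z=.027+(.005 if t=="wood_strip" else 0)
        print(n,t,[(np.round(pix2w(c,m["at"],z)[:2]*1000).tolist(),round(m["p"],2)) for m in mark_of(c,t)][:3])
    B=(.31,.64,-.17,.43,.00075)
    if n=="top": cv2.imwrite("pics/ortho_t.png",ortho(c,.047,*B))
    for t,z,box in [("girder",.050,(.52,.61,.12,.31)),("term",.04,(.44,.53,.22,.31)),("potm",.057,(.44,.53,.1,.21)),("potr",.057,(.42,.53,-.14,-.04))]:
        o=ortho(c,z,*box,.0005); h=cv2.cvtColor(o,cv2.COLOR_BGR2HSV)
        m=((h[...,1]<60)&(h[...,2]>120)).astype(np.uint8)
        m=cv2.morphologyEx(m,cv2.MORPH_CLOSE,np.ones((9,9)))
        cs,_=cv2.findContours(m,0,2)
        if cs:
            r=cv2.minAreaRect(max(cs,key=cv2.contourArea)); print(n,t,"x",round(box[1]-r[0][1]*.0005,4),"y",round(box[3]-r[0][0]*.0005,4),"size mm",np.round(np.array(r[1])*.5,1),"ang",round(r[2],1))
E
```

```text
top pot_a [([579.0, -81.0], 0.83), ([577.0, 160.0], 0.54), ([476.0, 329.0], 0.53)]
top terminal_strip [([578.0, 244.0], 0.84)]
top bridge_girder [([666.0, 186.0], 0.56)]
top wood_strip [([656.0, -52.0], 0.61)]
top mitre_box [([660.0, -46.0], 0.62), ([477.0, -41.0], 0.6), ([480.0, 150.0], 0.3)]
top paint_rack []
top electrics_tray [([483.0, 330.0], 0.98)]
top parts_tray [([478.0, 148.0], 0.95), ([582.0, 156.0], 0.21)]
top girder x 0.5776 y 0.2434 size mm [57.8 15.9] ang 7.5
top potr x 0.4918 y -0.1343 size mm [76.5 10.5] ang 90.0
side pot_a [([576.0, 149.0], 0.61), ([579.0, -74.0], 0.61)]
side terminal_strip [([575.0, 243.0], 0.79)]
side bridge_girder [([664.0, 185.0], 0.9), ([476.0, 145.0], 0.33)]
side wood_strip [([658.0, -51.0], 0.83)]
side mitre_box [([662.0, -52.0], 0.76)]
side paint_rack [([479.0, -41.0], 0.7)]
side electrics_tray [([485.0, 327.0], 0.75)]
side parts_tray [([484.0, 141.0], 0.87)]
side girder x 0.5853 y 0.2452 size mm [60.5 20.9] ang 7.4
side term x 0.4738 y 0.2422 size mm [16.5  0.7] ang 86.4
side potr x 0.475 y -0.0898 size mm [110.   99.5] ang 90.0
```

View pics/ortho_t.png

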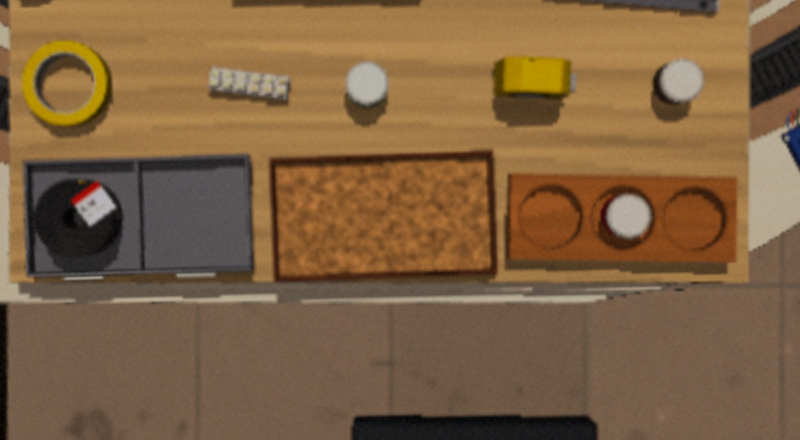

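```bash
python3 - <<'E'
from h import *
for n in ("top","side"):
    c=camera(n)
    for t,z,box in [("girder",.050,(.63,.70,.09,.28)),("term",.040,(.53,.62,.19,.30)),("potm",.057,(.54,.62,.11,.2)),("potr",.057,(.54,.62,-.13,-.04)),("potrack",.065,(.44,.53,-.09,0.01))]:
        o=ortho(c,z,*box,.0005); h=cv2.cvtColor(o,cv2.COLOR_BGR2HSV)
        m=((h[...,1]<70)&(h[...,2]>110)).astype(np.uint8)
        m=cv2.morphologyEx(m,cv2.MORPH_CLOSE,np.ones((9,9)))
        cs,_=cv2.findContours(m,0,2)
        if cs:
            r=cv2.minAreaRect(max(cs,key=cv2.contourArea)); print(n,t,"x",round(box[1]-r[0][1]*.0005,4),"y",round(box[3]-r[0][0]*.0005,4),"size mm",np.round(np.array(r[1])*.5,1),"ang",round(r[2],1))
    for i,(z,box) in enumerate([(.051,(.58,.73,-.14,.3)),(.042,(.41,.55,-.15,.43))]):
        o=ortho(c,z,*box,.001 if i else .00075)
        o=cv2.resize(o,(780,int(o.shape[0]*780/o.shape[1])))
        if i==0: A=o
    cv2.imwrite(f"pics/z{n}.png",np.vstack([A,o]))
T,S=cv2.imread("pics/ztop.png"),cv2.imread("pics/zside.png")
M=np.vstack([T,S]); M=cv2.resize(M,(int(M.shape[1]*600/M.shape[0]),600)) if M.shape[0]>600 else M
cv2.imwrite("pics/z.png",T); print(T.shape)
E
```

```text
top girder x 0.6626 y 0.1849 size mm [ 28.  144.1] ang 89.4
top term x 0.5787 y 0.2442 size mm [59.4 16.8] ang 7.0
top potm x 0.577 y 0.1553 size mm [30.2 31.3] ang 71.6
top potr x 0.5791 y -0.0786 size mm [30.7 31.2] ang 60.3
top potrack x 0.4789 y -0.0374 size mm [31.1 31.5] ang 45.0
side girder x 0.6652 y 0.1853 size mm [ 35.2 146.7] ang 89.4
side term x 0.5808 y 0.2443 size mm [62.1 22. ] ang 7.3
side potm x 0.577 y 0.155 size mm [33. 33.] ang 90.0
side potr x 0.5798 y -0.0782 size mm [33.5 32.9] ang 63.4
side potrack x 0.4455 y -0.0398 size mm [11.  99.5] ang 90.0
(456, 780, 3)
```

View pics/ztop.png

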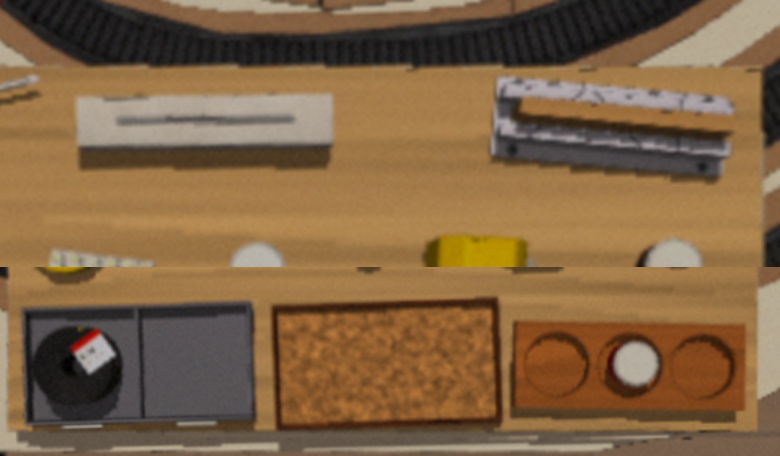

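View pics/zside.png

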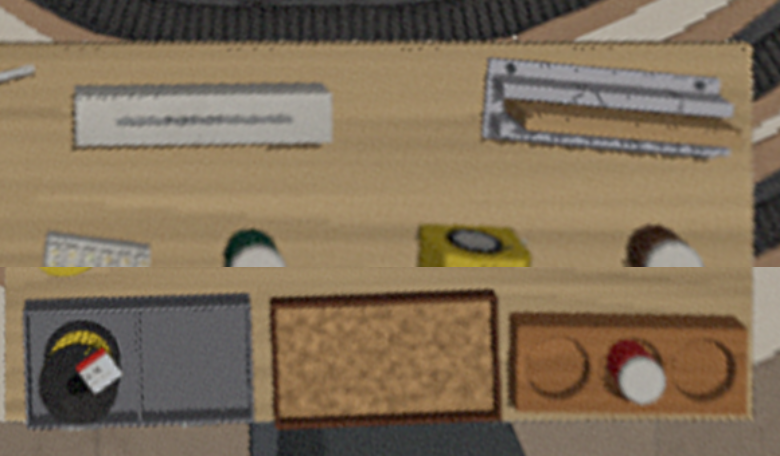

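Emit:
{"method": "play_rows", "body": {"plan": [{"az": -8.5}, {"az": -8.5}, {"az": -8.5}, {"az": -8.5}, {"az": -8.5}], "squeeze": 30}}

```text
schema error: expected keys ax, ay, az, tx, ty, tz, grip
```

Emit:
{"method": "play_rows", "body": {"plan": [{"az": -8.5}, {"az": -8.5}, {"az": -8.0, "grip": 0.2}, {"grip": 0.2}, {"grip": 0.2}]}}

```text
schema error: expected keys ax, ay, az, tx, ty, tz, grip
```

Emit:
{"method": "play_rows", "body": {"plan": [{"tx": -34, "ty": -25, "grip": 0.2}, {"tx": -34, "ty": -25, "grip": 0.2}, {"tx": -34, "ty": -25, "grip": 0.2}, {"tx": -34, "ty": -25, "grip": 0.2}, {"tx": -34, "ty": -25, "grip": 0.2}]}}

```text
schema error: expected keys ax, ay, az, tx, ty, tz, grip
```

Emit:
{"method": "play_rows", "body": {"plan": [{"tx": -34, "ty": -25, "grip": 0.2}, {"tx": -34, "ty": -25, "grip": 0.2}, {"tx": -34, "ty": -25, "grip": 0.2}, {"tx": -34, "ty": -25, "grip": 0.2}, {"grip": 0.2}]}}

```text
schema error: expected keys ax, ay, az, tx, ty, tz, grip
```

Emit:
{"method": "play_rows", "body": {"plan": [{"ax": 0, "ay": 0, "az": -8.5, "tx": 0, "ty": 0, "tz": 0, "grip": 0.2}, {"ax": 0, "ay": 0, "az": -8.5, "tx": 0, "ty": 0, "tz": 0, "grip": 0.2}, {"ax": 0, "ay": 0, "az": -8.5, "tx": 0, "ty": 0, "tz": 0, "grip": 0.2}, {"ax": 0, "ay": 0, "az": -8.5, "tx": 0, "ty": 0, "tz": 0, "grip": 0.2}, {"ax": 0, "ay": 0, "az": -8.5, "tx": 0, "ty": 0, "tz": 0, "grip": 0.2}], "squeeze": 30}}

```text
t: 3.2
eef_pos: [0.2297, -0.5543, 0.2393]
tcp_rot: [180.0, 0.0, -114.6]
force: [0.2, 0.0, -0.5]
width: 0.0509
grip_force: 0.0
```

Emit:
{"method": "play_rows", "body": {"plan": [{"ax": 0, "ay": 0, "az": -8.5, "tx": 0, "ty": 0, "tz": 0, "grip": 0.2}, {"ax": 0, "ay": 0, "az": -8.5, "tx": 0, "ty": 0, "tz": 0, "grip": 0.2}, {"ax": 0, "ay": 0, "az": -8, "tx": 0, "ty": 0, "tz": 0, "grip": 0.2}, {"ax": 0, "ay": 0, "az": 0, "tx": 0, "ty": 0, "tz": 0, "grip": 0.2}]}}

```text
t: 3.6
eef_pos: [0.2297, -0.5543, 0.2393]
tcp_rot: [180.0, 0.0, -89.9]
force: [-0.5, 0.3, 0.2]
width: 0.0514
grip_force: 0.0
```

Emit:
{"method": "play_rows", "body": {"plan": [{"ax": 0, "ay": 0, "az": 0, "tx": -34, "ty": -25, "tz": 0, "grip": 0.2}, {"ax": 0, "ay": 0, "az": 0, "tx": -34, "ty": -25, "tz": 0, "grip": 0.2}, {"ax": 0, "ay": 0, "az": 0, "tx": -34, "ty": -25, "tz": 0, "grip": 0.2}, {"ax": 0, "ay": 0, "az": 0, "tx": -34, "ty": -25, "tz": 0, "grip": 0.2}, {"ax": 0, "ay": 0, "az": 0, "tx": -34, "ty": -25, "tz": 0, "grip": 0.2}]}}

```text
t: 4.1
eef_pos: [0.3554, -0.3828, 0.2395]
tcp_rot: [-180.0, -0.0, -90.3]
force: [0.8, -0.3, 0.3]
width: 0.0513
grip_force: 0.0
```

Emit:
{"method": "play_rows", "body": {"plan": [{"ax": 0, "ay": 0, "az": 0, "tx": -34, "ty": -25, "tz": 0, "grip": 0.2}, {"ax": 0, "ay": 0, "az": 0, "tx": -34, "ty": -25, "tz": 0, "grip": 0.2}, {"ax": 0, "ay": 0, "az": 0, "tx": -34, "ty": -25, "tz": 0, "grip": 0.2}, {"ax": 0, "ay": 0, "az": 0, "tx": -34, "ty": -25, "tz": 0, "grip": 0.2}, {"ax": 0, "ay": 0, "az": 0, "tx": 0, "ty": 0, "tz": 0, "grip": 0.2}]}}

```text
t: 4.6
eef_pos: [0.4567, -0.2449, 0.2388]
tcp_rot: [180.0, 0.1, -90.0]
force: [-0.3, 0.0, -0.2]
width: 0.0512
grip_force: 0.0
```

Emit:
{"method": "play_rows", "body": {"plan": [{"ax": 0, "ay": 0, "az": 0, "tx": -33.3, "ty": -24.6, "tz": 20, "grip": 0.2}, {"ax": 0, "ay": 0, "az": 0, "tx": -33.3, "ty": -24.6, "tz": 20, "grip": 0.2}, {"ax": 0, "ay": 0, "az": 0, "tx": -33.3, "ty": -24.6, "tz": 20, "grip": 0.2}, {"ax": 0, "ay": 0, "az": 0, "tx": -33.3, "ty": -24.6, "tz": 20, "grip": 0.2}, {"ax": 0, "ay": 0, "az": 0, "tx": -33.3, "ty": -24.6, "tz": 20, "grip": 0.2}]}}

```text
t: 5.1
eef_pos: [0.5783, -0.0808, 0.1388]
tcp_rot: [-180.0, -0.0, -90.2]
force: [0.6, -0.6, -0.7]
width: 0.0514
grip_force: 0.0
```

Emit:
{"method": "play_rows", "body": {"plan": [{"ax": 0, "ay": 0, "az": 0, "tx": 0, "ty": 0, "tz": 0, "grip": 0.2}, {"ax": 0, "ay": 0, "az": 0, "tx": 0, "ty": 0, "tz": 30, "grip": 0.2}, {"ax": 0, "ay": 0, "az": 0, "tx": 0, "ty": 0, "tz": 30, "grip": 0.2}, {"ax": 0, "ay": 0, "az": 0, "tx": 0, "ty": 0, "tz": 20, "grip": 0.2}, {"ax": 0, "ay": 0, "az": 0, "tx": 0, "ty": 0, "tz": 0, "grip": 0.2}]}}

```text
t: 5.6
eef_pos: [0.5754, -0.0824, 0.056]
tcp_rot: [179.7, -0.0, -90.2]
force: [0.4, 0.4, -0.9]
width: 0.0512
grip_force: 0.0
```

Emit:
{"method": "play_rows", "body": {"plan": [{"ax": 0, "ay": 0, "az": 0, "tx": -4, "ty": -4, "tz": 9, "grip": 0.2}, {"ax": 0, "ay": 0, "az": 0, "tx": 0, "ty": 0, "tz": 0, "grip": 0.2}, {"ax": 0, "ay": 0, "az": 0, "tx": 0, "ty": 0, "tz": 0, "grip": 0.2}]}}

```text
t: 5.9
eef_pos: [0.5823, -0.0777, 0.0513]
tcp_rot: [-179.9, 0.0, -90.0]
force: [-0.8, 0.3, -0.5]
width: 0.0515
grip_force: 0.0
```

Emit:
{"method": "play_rows", "body": {"plan": [{"ax": 0, "ay": 0, "az": 0, "tx": 0, "ty": 2, "tz": 4, "grip": 0.2}, {"ax": 0, "ay": 0, "az": 0, "tx": 0, "ty": 0, "tz": 0, "grip": 0}, {"ax": 0, "ay": 0, "az": 0, "tx": 0, "ty": 0, "tz": 0, "grip": -0.5}, {"ax": 0, "ay": 0, "az": 0, "tx": 0, "ty": 0, "tz": 0, "grip": -0.5}, {"ax": 0, "ay": 0, "az": 0, "tx": 0, "ty": 0, "tz": 0, "grip": -0.5}]}}

```text
t: 6.4
eef_pos: [0.5798, -0.0777, 0.0467]
tcp_rot: [-180.0, 0.0, -90.0]
force: [0.1, 0.1, 1.8]
width: 0.0302
grip_force: 29.8
```

Emit:
{"method": "play_rows", "body": {"plan": [{"ax": 0, "ay": 0, "az": 0, "tx": 0, "ty": 0, "tz": -20, "grip": -0.5}, {"ax": 0, "ay": 0, "az": 0, "tx": 0, "ty": 0, "tz": -30, "grip": -0.5}, {"ax": 0, "ay": 0, "az": 0, "tx": 0, "ty": 0, "tz": 0, "grip": -0.5}]}}

```text
t: 6.7
eef_pos: [0.582, -0.078, 0.1012]
tcp_rot: [-179.6, -0.0, -90.0]
force: [-0.4, 0.1, 1.2]
width: 0.0302
grip_force: 29.8
```

```bash
python3 - <<'E'
from h import *
c=camera("side"); cv2.imwrite("pics/g1.png",cv2.resize(c["frame"][110:260,90:330],None,fx=3,fy=3,interpolation=2)); s=state(); print(s["width"],s["eef_pos"],s["grip_force"])
E
```

```text
0.02994023831186954 [ 0.58098983 -0.07765743  0.09886969] 29.758318974827205
```

View pics/g1.png

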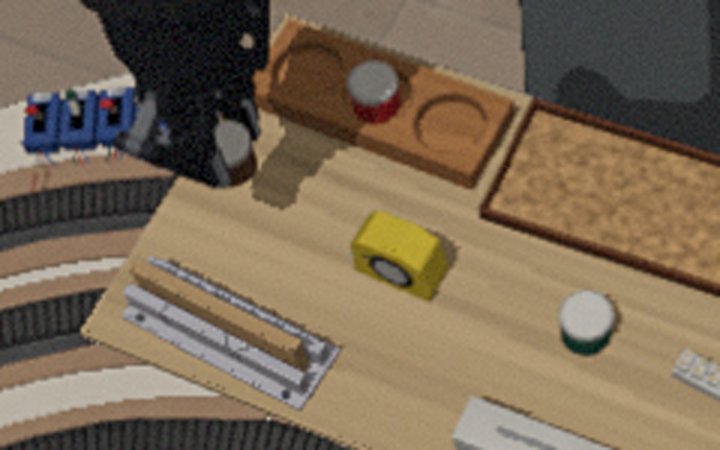

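Emit:
{"method": "play_rows", "body": {"plan": [{"ax": 0, "ay": 0, "az": 0, "tx": 3.6, "ty": 26, "tz": 0, "grip": -0.5}, {"ax": 0, "ay": 0, "az": 0, "tx": 3.6, "ty": 26, "tz": 0, "grip": -0.5}, {"ax": 0, "ay": 0, "az": 0, "tx": 3.6, "ty": 26, "tz": 0, "grip": -0.5}, {"ax": 0, "ay": 0, "az": 0, "tx": 3.6, "ty": 26, "tz": 0, "grip": -0.5}, {"ax": 0, "ay": 0, "az": 0, "tx": 0, "ty": 0, "tz": 0, "grip": -0.5}]}}

```text
t: 7.25
eef_pos: [0.4735, -0.0924, 0.0957]
tcp_rot: [180.0, 0.0, -90.0]
force: [0.3, 0.0, -0.4]
width: 0.0303
grip_force: 29.8
```

Emit:
{"method": "play_rows", "body": {"plan": [{"ax": 0, "ay": 0, "az": 0, "tx": 0, "ty": 0, "tz": 0, "grip": -0.5}, {"ax": 0, "ay": 0, "az": 0, "tx": 0, "ty": 0, "tz": 10, "grip": -0.5}, {"ax": 0, "ay": 0, "az": 0, "tx": 0, "ty": 0, "tz": 10, "grip": -0.5}, {"ax": 0, "ay": 0, "az": 0, "tx": 0, "ty": 0, "tz": 0, "grip": -0.5}]}}

```text
t: 7.65
eef_pos: [0.4745, -0.0921, 0.0733]
tcp_rot: [179.7, 0.0, -90.0]
force: [-0.2, -0.7, -0.8]
width: 0.0303
grip_force: 29.8
```

Emit:
{"method": "play_rows", "body": {"plan": [{"ax": 0, "ay": 0, "az": 0, "tx": 0, "ty": -2, "tz": 10, "grip": -0.5}, {"ax": 0, "ay": 0, "az": 0, "tx": 0, "ty": 0, "tz": 7, "grip": -0.5}, {"ax": 0, "ay": 0, "az": 0, "tx": 0, "ty": 0, "tz": 0, "grip": -0.5}, {"ax": 0, "ay": 0, "az": 0, "tx": 0, "ty": 0, "tz": 0, "grip": -0.5}]}}

```text
t: 8.05
eef_pos: [0.4776, -0.0922, 0.0591]
tcp_rot: [180.0, -0.0, -90.0]
force: [-0.9, -0.1, -0.9]
width: 0.0301
grip_force: 29.8
```

Emit:
{"method": "play_rows", "body": {"plan": [{"ax": 0, "ay": 0, "az": 0, "tx": 0, "ty": 0, "tz": 3, "grip": -0.5}, {"ax": 0, "ay": 0, "az": 0, "tx": 0, "ty": 0, "tz": 0, "grip": -0.5}, {"ax": 0, "ay": 0, "az": 0, "tx": 0, "ty": 0, "tz": 0, "grip": 0.2}, {"ax": 0, "ay": 0, "az": 0, "tx": 0, "ty": 0, "tz": 0, "grip": 0.2}, {"ax": 0, "ay": 0, "az": 0, "tx": 0, "ty": 0, "tz": 0, "grip": 0.2}]}}

```text
t: 8.55
eef_pos: [0.4777, -0.0921, 0.0565]
tcp_rot: [-180.0, 0.0, -90.0]
force: [0.3, 0.1, -0.4]
width: 0.0513
grip_force: 0.0
```

Emit:
{"method": "play_rows", "body": {"plan": [{"ax": 0, "ay": 0, "az": 0, "tx": 0, "ty": 0, "tz": -25, "grip": 0.2}, {"ax": 0, "ay": 0, "az": 0, "tx": 0, "ty": 0, "tz": -25, "grip": 0.2}, {"ax": 0, "ay": 0, "az": 0, "tx": 0, "ty": 0, "tz": 0, "grip": 0.2}]}}

```text
t: 8.85
eef_pos: [0.4797, -0.0923, 0.1105]
tcp_rot: [-179.6, -0.0, -90.0]
force: [0.6, 0.4, 0.0]
width: 0.0509
grip_force: 0.0
```

Emit:
{"method": "play_rows", "body": {"plan": [{"ax": 0, "ay": 0, "az": 0, "tx": -35.3, "ty": -14.1, "tz": 0, "grip": 0.2}, {"ax": 0, "ay": 0, "az": 0, "tx": -35.3, "ty": -14.1, "tz": 0, "grip": 0.2}, {"ax": 0, "ay": 0, "az": 0, "tx": -35.3, "ty": -14.1, "tz": 0, "grip": 0.2}, {"ax": 0, "ay": 0, "az": 0, "tx": -35.3, "ty": -14.1, "tz": 0, "grip": 0.2}, {"ax": 0, "ay": 0, "az": 0, "tx": -35.3, "ty": -14.1, "tz": 0, "grip": 0.2}]}}

```text
t: 9.35
eef_pos: [0.5484, 0.0859, 0.1059]
tcp_rot: [180.0, 0.0, -90.0]
force: [0.8, 0.4, -0.1]
width: 0.0512
grip_force: 0.0
```

Emit:
{"method": "play_rows", "body": {"plan": [{"ax": 0, "ay": 0, "az": 0, "tx": -35.3, "ty": -14.1, "tz": 0, "grip": 0.2}, {"ax": 0, "ay": 0, "az": 0, "tx": -35.3, "ty": -14.1, "tz": 0, "grip": 0.2}, {"ax": 0, "ay": 0, "az": 0, "tx": 0, "ty": 0, "tz": 0, "grip": 0.2}, {"ax": 0, "ay": 0, "az": 0, "tx": 0, "ty": 0, "tz": 15, "grip": 0.2}, {"ax": 0, "ay": 0, "az": 0, "tx": 0, "ty": 0, "tz": 0, "grip": 0.2}]}}

```text
t: 9.85
eef_pos: [0.5746, 0.154, 0.0879]
tcp_rot: [179.7, -0.1, -90.0]
force: [-0.5, -0.2, -1.0]
width: 0.0512
grip_force: 0.0
```

Emit:
{"method": "play_rows", "body": {"plan": [{"ax": 0, "ay": 0, "az": 0, "tx": 0, "ty": 0, "tz": 0, "grip": 0.2}, {"ax": 0, "ay": 0, "az": 0, "tx": 0, "ty": 0, "tz": 0, "grip": 0.2}]}}

```text
t: 10.05
eef_pos: [0.5763, 0.1542, 0.0916]
tcp_rot: [-180.0, 0.0, -90.0]
force: [0.1, -0.1, 1.1]
width: 0.0514
grip_force: 0.0
```

Down 44 mm and grip.

Emit:
{"method": "play_rows", "body": {"plan": [{"ax": 0, "ay": 0, "az": 0, "tx": 0, "ty": 0, "tz": 20, "grip": 0.2}, {"ax": 0, "ay": 0, "az": 0, "tx": 0, "ty": 0, "tz": 16, "grip": 0.2}, {"ax": 0, "ay": 0, "az": 0, "tx": 0, "ty": 0, "tz": 8, "grip": 0.2}, {"ax": 0, "ay": 0, "az": 0, "tx": 0, "ty": 0, "tz": 0, "grip": 0.2}, {"ax": 0, "ay": 0, "az": 0, "tx": 0, "ty": 0, "tz": 0, "grip": 0.2}]}}

```text
t: 10.55
eef_pos: [0.5766, 0.1549, 0.0477]
tcp_rot: [-180.0, -0.0, -90.0]
force: [-1.3, -0.6, 0.3]
width: 0.051
grip_force: 0.0
```

Emit:
{"method": "play_rows", "body": {"plan": [{"ax": 0, "ay": 0, "az": 0, "tx": 0, "ty": 0, "tz": 0, "grip": 0}, {"ax": 0, "ay": 0, "az": 0, "tx": 0, "ty": 0, "tz": 0, "grip": -0.5}, {"ax": 0, "ay": 0, "az": 0, "tx": 0, "ty": 0, "tz": 0, "grip": -0.5}, {"ax": 0, "ay": 0, "az": 0, "tx": 0, "ty": 0, "tz": 0, "grip": -0.5}]}}

```text
t: 10.95
eef_pos: [0.5769, 0.1552, 0.0484]
tcp_rot: [-179.9, 0.0, -90.0]
force: [0.2, 0.4, 4.1]
width: 0.0301
grip_force: 30.0
```

Emit:
{"method": "play_rows", "body": {"plan": [{"ax": 0, "ay": 0, "az": 0, "tx": 0, "ty": 0, "tz": -20, "grip": -0.5}, {"ax": 0, "ay": 0, "az": 0, "tx": 0, "ty": 0, "tz": -30, "grip": -0.5}, {"ax": 0, "ay": 0, "az": 0, "tx": 0, "ty": 0, "tz": 0, "grip": -0.5}, {"ax": 0, "ay": 0, "az": 0, "tx": 0, "ty": 0, "tz": 0, "grip": -0.5}]}}

```text
t: 11.35
eef_pos: [0.5765, 0.1553, 0.0978]
tcp_rot: [-179.9, 0.1, -90.0]
force: [-0.7, 0.1, -1.5]
width: 0.0304
grip_force: 29.8
```

Emit:
{"method": "play_rows", "body": {"plan": [{"ax": 0, "ay": 0, "az": 0, "tx": 27.8, "ty": 19.7, "tz": 0, "grip": -0.5}, {"ax": 0, "ay": 0, "az": 0, "tx": 27.8, "ty": 19.7, "tz": 0, "grip": -0.5}, {"ax": 0, "ay": 0, "az": 0, "tx": 27.8, "ty": 19.7, "tz": 0, "grip": -0.5}, {"ax": 0, "ay": 0, "az": 0, "tx": 27.8, "ty": 19.7, "tz": 0, "grip": -0.5}, {"ax": 0, "ay": 0, "az": 0, "tx": 27.8, "ty": 19.7, "tz": 0, "grip": -0.5}]}}

```text
t: 11.85
eef_pos: [0.4762, 0.0149, 0.0958]
tcp_rot: [179.9, -0.0, -90.0]
force: [-0.0, -0.2, -0.2]
width: 0.0307
grip_force: 29.8
```

Emit:
{"method": "play_rows", "body": {"plan": [{"ax": 0, "ay": 0, "az": 0, "tx": 0, "ty": 0, "tz": 0, "grip": -0.5}, {"ax": 0, "ay": 0, "az": 0, "tx": 0, "ty": 0, "tz": 0, "grip": -0.5}, {"ax": 0, "ay": 0, "az": 0, "tx": 0, "ty": 0, "tz": 12, "grip": -0.5}, {"ax": 0, "ay": 0, "az": 0, "tx": 0, "ty": 0, "tz": 8, "grip": -0.5}, {"ax": 0, "ay": 0, "az": 0, "tx": 0, "ty": 0, "tz": 0, "grip": -0.5}]}}

```text
t: 12.35
eef_pos: [0.4767, 0.0161, 0.0746]
tcp_rot: [179.8, -0.1, -90.0]
force: [-0.5, 0.1, -0.8]
width: 0.0302
grip_force: 29.9
```

Emit:
{"method": "play_rows", "body": {"plan": [{"ax": 0, "ay": 0, "az": 0, "tx": 0, "ty": 0, "tz": 0, "grip": -0.5}, {"ax": 0, "ay": 0, "az": 0, "tx": 0, "ty": 0, "tz": 0, "grip": -0.5}]}}

```text
t: 12.55
eef_pos: [0.4781, 0.0161, 0.0774]
tcp_rot: [-180.0, -0.0, -90.0]
force: [0.0, 0.3, -0.8]
width: 0.0303
grip_force: 29.9
```

Emit:
{"method": "play_rows", "body": {"plan": [{"ax": 0, "ay": 0, "az": 0, "tx": 0, "ty": 0, "tz": 12, "grip": -0.5}, {"ax": 0, "ay": 0, "az": 0, "tx": 0, "ty": 0, "tz": 7, "grip": -0.5}, {"ax": 0, "ay": 0, "az": 0, "tx": 0, "ty": 0, "tz": 1, "grip": -0.5}, {"ax": 0, "ay": 0, "az": 0, "tx": 0, "ty": 0, "tz": 0, "grip": -0.5}, {"ax": 0, "ay": 0, "az": 0, "tx": 0, "ty": 0, "tz": 0, "grip": -0.5}]}}

```text
t: 13.05
eef_pos: [0.4777, 0.0159, 0.0572]
tcp_rot: [180.0, 0.0, -90.0]
force: [0.4, -0.3, -0.1]
width: 0.03
grip_force: 29.9
```

Emit:
{"method": "play_rows", "body": {"plan": [{"ax": 0, "ay": 0, "az": 0, "tx": 0, "ty": 0, "tz": 0, "grip": 0.2}, {"ax": 0, "ay": 0, "az": 0, "tx": 0, "ty": 0, "tz": 0, "grip": 0.2}, {"ax": 0, "ay": 0, "az": 0, "tx": 0, "ty": 0, "tz": 0, "grip": 0.2}, {"ax": 0, "ay": 0, "az": 0, "tx": 0, "ty": 0, "tz": -25, "grip": 0.2}, {"ax": 0, "ay": 0, "az": 0, "tx": 0, "ty": 0, "tz": -25, "grip": 0.2}]}}

```text
t: 13.55
eef_pos: [0.4773, 0.0157, 0.1073]
tcp_rot: [179.9, -0.0, -90.0]
force: [0.2, 0.1, 0.4]
width: 0.0516
grip_force: 0.0
```

Emit:
{"method": "play_rows", "body": {"plan": [{"ax": 0, "ay": 0, "az": 0, "tx": 0, "ty": 0, "tz": 0, "grip": 0}, {"ax": 0, "ay": 0, "az": 0, "tx": 0, "ty": 0, "tz": 0, "grip": 0}]}}

```text
t: 13.75
eef_pos: [0.478, 0.0162, 0.1077]
tcp_rot: [-179.9, 0.1, -90.0]
force: [0.1, -1.2, -1.0]
width: 0.0426
grip_force: 0.0
```

Emit:
{"method": "play_rows", "body": {"plan": [{"ax": 0, "ay": 0, "az": 0, "tx": -38, "ty": -16.9, "tz": 0, "grip": 0}, {"ax": 0, "ay": 0, "az": 0, "tx": -38, "ty": -16.9, "tz": 0, "grip": 0}, {"ax": 0, "ay": 0, "az": 0, "tx": -38, "ty": -16.9, "tz": 0, "grip": 0}, {"ax": 0, "ay": 0, "az": 0, "tx": -38, "ty": -16.9, "tz": 0, "grip": 0}, {"ax": 0, "ay": 0, "az": 0, "tx": -38, "ty": -16.9, "tz": 0, "grip": 0}]}}

```text
t: 14.25
eef_pos: [0.5622, 0.2073, 0.1058]
tcp_rot: [179.9, -0.0, -90.0]
force: [-0.5, 0.4, 0.3]
width: 0.0425
grip_force: 0.0
```

Emit:
{"method": "play_rows", "body": {"plan": [{"ax": 0, "ay": 0, "az": 0, "tx": -38, "ty": -16.9, "tz": 0, "grip": 0}, {"ax": 0, "ay": 0, "az": 7, "tx": 0, "ty": 0, "tz": 0, "grip": 0}, {"ax": 0, "ay": 0, "az": 0, "tx": 0, "ty": 0, "tz": 10, "grip": 0}, {"ax": 0, "ay": 0, "az": 0, "tx": 0, "ty": 0, "tz": 10, "grip": 0}, {"ax": 0, "ay": 0, "az": 0, "tx": 0, "ty": 0, "tz": 0, "grip": 0}]}}

```text
t: 14.75
eef_pos: [0.5778, 0.2426, 0.0843]
tcp_rot: [179.8, -0.1, -96.9]
force: [-0.5, 0.3, -0.5]
width: 0.0424
grip_force: 0.0
```

Emit:
{"method": "play_rows", "body": {"plan": [{"ax": 0, "ay": 0, "az": 0, "tx": 0, "ty": 0, "tz": 0, "grip": 0}, {"ax": 0, "ay": 0, "az": 0, "tx": 0, "ty": 0, "tz": 0, "grip": 0}]}}

```text
t: 14.95
eef_pos: [0.5794, 0.2436, 0.088]
tcp_rot: [-180.0, 0.0, -97.0]
force: [-1.0, -0.3, 0.3]
width: 0.0427
grip_force: 0.0
```

Emit:
{"method": "play_rows", "body": {"plan": [{"ax": 0, "ay": 0, "az": 0, "tx": 0, "ty": 0, "tz": 20, "grip": 0}, {"ax": 0, "ay": 0, "az": 0, "tx": 0, "ty": 0, "tz": 18, "grip": 0}, {"ax": 0, "ay": 0, "az": 0, "tx": 0, "ty": 0, "tz": 8, "grip": 0}, {"ax": 0, "ay": 0, "az": 0, "tx": 0, "ty": 0, "tz": 3, "grip": 0}, {"ax": 0, "ay": 0, "az": 0, "tx": 0, "ty": 0, "tz": 0, "grip": 0}]}}

```text
t: 15.45
eef_pos: [0.5794, 0.244, 0.0388]
tcp_rot: [-180.0, 0.0, -97.0]
force: [0.7, 0.2, 0.4]
width: 0.0428
grip_force: 0.0
```

Emit:
{"method": "play_rows", "body": {"plan": [{"ax": 0, "ay": 0, "az": 0, "tx": 0, "ty": 0, "tz": 0, "grip": 0}, {"ax": 0, "ay": 0, "az": 0, "tx": 0, "ty": 0, "tz": 0, "grip": 0}]}}

```text
t: 15.65
eef_pos: [0.5797, 0.2443, 0.0394]
tcp_rot: [-179.9, 0.1, -97.0]
force: [0.8, -0.0, 0.7]
width: 0.0426
grip_force: 0.0
```

Emit:
{"method": "play_rows", "body": {"plan": [{"ax": 0, "ay": 0, "az": 0, "tx": 0, "ty": 0, "tz": 2, "grip": 0}, {"ax": 0, "ay": 0, "az": 0, "tx": 0, "ty": 0, "tz": 0, "grip": -0.4}, {"ax": 0, "ay": 0, "az": 0, "tx": 0, "ty": 0, "tz": 0, "grip": -1}, {"ax": 0, "ay": 0, "az": 0, "tx": 0, "ty": 0, "tz": 0, "grip": -1}, {"ax": 0, "ay": 0, "az": 0, "tx": 0, "ty": 0, "tz": 0, "grip": -1}]}}

```text
t: 16.15
eef_pos: [0.5792, 0.244, 0.0364]
tcp_rot: [-180.0, 0.0, -97.0]
force: [-0.3, -0.2, 0.8]
width: 0.0161
grip_force: 31.1
```

Emit:
{"method": "play_rows", "body": {"plan": [{"ax": 0, "ay": 0, "az": 0, "tx": 0, "ty": 0, "tz": 0, "grip": -1}, {"ax": 0, "ay": 0, "az": 0, "tx": 0, "ty": 0, "tz": 0, "grip": -1}]}}

```text
t: 16.35
eef_pos: [0.5792, 0.244, 0.0364]
tcp_rot: [-180.0, 0.0, -97.0]
force: [-1.0, 1.1, 1.4]
width: 0.0156
grip_force: 31.1
```

Emit:
{"method": "play_rows", "body": {"plan": [{"ax": 0, "ay": 0, "az": 0, "tx": 0, "ty": 0, "tz": -15, "grip": -1}, {"ax": 0, "ay": 0, "az": -4.3, "tx": 0, "ty": 0, "tz": -30, "grip": -1}, {"ax": 0, "ay": 0, "az": -4.3, "tx": 0, "ty": 0, "tz": 0, "grip": -1}, {"ax": 0, "ay": 0, "az": 0, "tx": -10.9, "ty": 24.2, "tz": 0, "grip": -1}, {"ax": 0, "ay": 0, "az": 0, "tx": -10.9, "ty": 24.2, "tz": 0, "grip": -1}]}}

```text
t: 16.85
eef_pos: [0.53, 0.2644, 0.0823]
tcp_rot: [-180.0, 0.0, -88.5]
force: [-0.2, 0.4, -0.3]
width: 0.0159
grip_force: 31.0
```

Emit:
{"method": "play_rows", "body": {"plan": [{"ax": 0, "ay": 0, "az": 0, "tx": -10.9, "ty": 24.2, "tz": 0, "grip": -1}, {"ax": 0, "ay": 0, "az": 0, "tx": -10.9, "ty": 24.2, "tz": 0, "grip": -1}, {"ax": 0, "ay": 0, "az": 0, "tx": 0, "ty": 0, "tz": 0, "grip": -1}, {"ax": 0, "ay": 0, "az": 0, "tx": 0, "ty": 0, "tz": 0, "grip": -1}, {"ax": 0, "ay": 0, "az": 0, "tx": 0, "ty": 0, "tz": 0, "grip": -1}]}}

```text
t: 17.35
eef_pos: [0.4818, 0.2847, 0.0819]
tcp_rot: [-180.0, 0.0, -88.4]
force: [1.2, -1.5, 0.3]
width: 0.0159
grip_force: 31.0
```

Emit:
{"method": "play_rows", "body": {"plan": [{"ax": 0, "ay": 0, "az": 0, "tx": 0, "ty": 0, "tz": 15, "grip": -1}, {"ax": 0, "ay": 0, "az": 0, "tx": 0, "ty": 0, "tz": 14, "grip": -1}, {"ax": 0, "ay": 0, "az": 0, "tx": 0, "ty": 0, "tz": 8, "grip": -1}, {"ax": 0, "ay": 0, "az": 0, "tx": 0, "ty": 0, "tz": 4, "grip": -1}, {"ax": 0, "ay": 0, "az": 0, "tx": 0, "ty": 0, "tz": 0, "grip": -1}]}}

```text
t: 17.85
eef_pos: [0.4812, 0.2845, 0.0397]
tcp_rot: [180.0, -0.1, -88.4]
force: [0.1, 0.1, -0.4]
width: 0.0158
grip_force: 31.0
```

Emit:
{"method": "play_rows", "body": {"plan": [{"ax": 0, "ay": 0, "az": 0, "tx": 0, "ty": 0, "tz": 0, "grip": -1}, {"ax": 0, "ay": 0, "az": 0, "tx": 0, "ty": 0, "tz": 0, "grip": -1}]}}

```text
t: 18.05
eef_pos: [0.4812, 0.2848, 0.0401]
tcp_rot: [180.0, -0.0, -88.4]
force: [0.1, -0.6, -0.2]
width: 0.0155
grip_force: 31.0
```

Emit:
{"method": "play_rows", "body": {"plan": [{"ax": 0, "ay": 0, "az": 0, "tx": 0, "ty": 0, "tz": 0, "grip": -0.4}, {"ax": 0, "ay": 0, "az": 0, "tx": 0, "ty": 0, "tz": 0, "grip": -0.3}, {"ax": 0, "ay": 0, "az": 0, "tx": 0, "ty": 0, "tz": 0, "grip": -0.3}, {"ax": 0, "ay": 0, "az": 0, "tx": 0, "ty": 0, "tz": -15, "grip": -0.3}, {"ax": 0, "ay": 0, "az": 0, "tx": 0, "ty": 0, "tz": -30, "grip": -0.3}]}}

```text
t: 18.55
eef_pos: [0.4801, 0.2838, 0.0842]
tcp_rot: [179.8, -0.2, -88.4]
force: [0.4, -0.0, 0.1]
width: 0.0293
grip_force: 0.0
```

Emit:
{"method": "play_rows", "body": {"plan": [{"ax": 0, "ay": 0, "az": 1, "tx": 0, "ty": 0, "tz": -25, "grip": 0.1}, {"ax": 0, "ay": 0, "az": 0, "tx": 20.4, "ty": -36.4, "tz": 0, "grip": 0.2}, {"ax": 0, "ay": 0, "az": 0, "tx": 20.4, "ty": -36.4, "tz": 0, "grip": 0.2}, {"ax": 0, "ay": 0, "az": 0, "tx": 20.4, "ty": -36.4, "tz": 0, "grip": 0.2}, {"ax": 0, "ay": 0, "az": 0, "tx": 20.4, "ty": -36.4, "tz": 0, "grip": 0.2}]}}

```text
t: 19.05
eef_pos: [0.6293, 0.204, 0.1119]
tcp_rot: [-179.9, 0.0, -89.4]
force: [-0.8, 1.5, 0.1]
width: 0.051
grip_force: 0.0
```

Emit:
{"method": "play_rows", "body": {"plan": [{"ax": 0, "ay": 0, "az": 0, "tx": 20.4, "ty": -36.4, "tz": 0, "grip": 0.2}, {"ax": 0, "ay": 0, "az": 0, "tx": 0, "ty": 0, "tz": 15, "grip": 0.2}, {"ax": 0, "ay": 0, "az": 0, "tx": 0, "ty": 0, "tz": 0, "grip": 0.2}, {"ax": 0, "ay": 0, "az": 0, "tx": 0, "ty": 0, "tz": 0, "grip": 0.2}, {"ax": 0, "ay": 0, "az": 0, "tx": 0, "ty": 0, "tz": 0, "grip": 0.2}]}}

```text
t: 19.55
eef_pos: [0.664, 0.1856, 0.0969]
tcp_rot: [-179.9, 0.0, -89.3]
force: [1.1, 0.1, 1.0]
width: 0.0511
grip_force: 0.0
```

```bash
python3 - <<'E'
from h import *
c=camera("top"); cv2.imwrite("pics/m1.png",cv2.resize(c["frame"][140:310,100:430],None,fx=2.4,fy=2.4,interpolation=2))
E
```

```text
(no output)
```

View pics/m1.png

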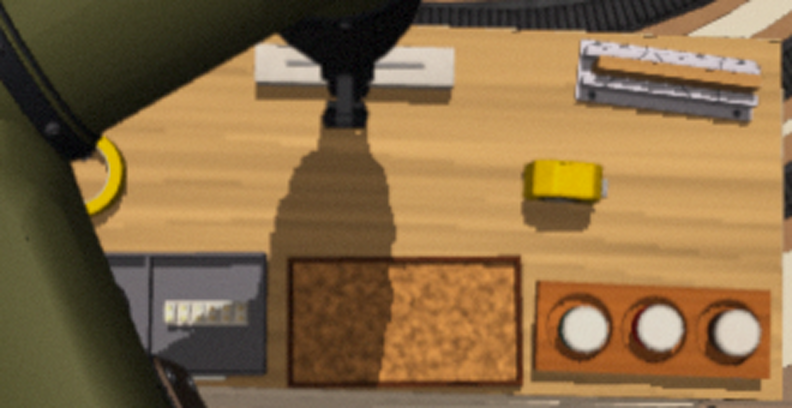

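Emit:
{"method": "play_rows", "body": {"plan": [{"ax": 0, "ay": 0, "az": 0, "tx": 0, "ty": 0, "tz": 20, "grip": 0.2}, {"ax": 0, "ay": 0, "az": 0, "tx": 0, "ty": 0, "tz": 18, "grip": 0.2}, {"ax": 0, "ay": 0, "az": 0, "tx": 0, "ty": 0, "tz": 9, "grip": 0.2}, {"ax": 0, "ay": 0, "az": 0, "tx": 0, "ty": 0, "tz": 3, "grip": 0.2}, {"ax": 0, "ay": 0, "az": 0, "tx": 0, "ty": 0, "tz": 0, "grip": 0.2}], "squeeze": 35}}

```text
t: 20.1
eef_pos: [0.6643, 0.1851, 0.0459]
tcp_rot: [-180.0, 0.0, -89.4]
force: [0.5, -0.8, 0.9]
width: 0.0511
grip_force: 0.0
```

Emit:
{"method": "play_rows", "body": {"plan": [{"ax": 0, "ay": 0, "az": 0, "tx": 0, "ty": 0, "tz": 0, "grip": 0.2}, {"ax": 0, "ay": 0, "az": 0, "tx": 0, "ty": 0, "tz": 0, "grip": 0}, {"ax": 0, "ay": 0, "az": 0, "tx": 0, "ty": 0, "tz": 0, "grip": -0.6}, {"ax": 0, "ay": 0, "az": 0, "tx": 0, "ty": 0, "tz": 0, "grip": -0.6}, {"ax": 0, "ay": 0, "az": 0, "tx": 0, "ty": 0, "tz": 0, "grip": -0.6}]}}

```text
t: 20.6
eef_pos: [0.6647, 0.1849, 0.0462]
tcp_rot: [-179.9, 0.0, -89.4]
force: [-1.1, 0.1, 3.1]
width: 0.0267
grip_force: 34.7
```

Emit:
{"method": "play_rows", "body": {"plan": [{"ax": 0, "ay": 0, "az": 0, "tx": 0, "ty": 0, "tz": -15, "grip": -0.6}, {"ax": 0, "ay": 0, "az": 0, "tx": 0, "ty": 0, "tz": -30, "grip": -0.6}, {"ax": 0, "ay": 0, "az": 0, "tx": 0, "ty": 0, "tz": 0, "grip": -0.6}, {"ax": 0, "ay": 0, "az": 0, "tx": 0, "ty": 0, "tz": 0, "grip": -0.6}]}}

```text
t: 21.0
eef_pos: [0.6648, 0.1851, 0.0921]
tcp_rot: [-179.9, 0.1, -89.4]
force: [-0.3, -0.0, -1.8]
width: 0.0264
grip_force: 34.6
```

Emit:
{"method": "play_rows", "body": {"plan": [{"ax": 0, "ay": 0, "az": -1.6, "tx": 0, "ty": 0, "tz": 0, "grip": -0.6}, {"ax": 0, "ay": 0, "az": 0, "tx": 5.9, "ty": 34.2, "tz": 0, "grip": -0.6}, {"ax": 0, "ay": 0, "az": 0, "tx": 5.9, "ty": 34.2, "tz": 0, "grip": -0.6}, {"ax": 0, "ay": 0, "az": 0, "tx": 5.9, "ty": 34.2, "tz": 0, "grip": -0.6}, {"ax": 0, "ay": 0, "az": 0, "tx": 5.9, "ty": 34.2, "tz": 0, "grip": -0.6}]}}

```text
t: 21.5
eef_pos: [0.5267, 0.1552, 0.089]
tcp_rot: [179.9, -0.1, -87.7]
force: [-0.4, 0.6, 0.4]
width: 0.0268
grip_force: 34.6
```

Emit:
{"method": "play_rows", "body": {"plan": [{"ax": 0, "ay": 0, "az": 0, "tx": 5.9, "ty": 34.2, "tz": 0, "grip": -0.6}, {"ax": 0, "ay": 0, "az": 0, "tx": 5.9, "ty": 34.2, "tz": 0, "grip": -0.6}, {"ax": 0, "ay": 0, "az": 0, "tx": 0, "ty": 0, "tz": 0, "grip": -0.6}, {"ax": 0, "ay": 0, "az": 0, "tx": 0, "ty": 0, "tz": 0, "grip": -0.6}, {"ax": 0, "ay": 0, "az": 0, "tx": 0, "ty": 0, "tz": 0, "grip": -0.6}]}}

```text
t: 22.0
eef_pos: [0.4609, 0.1416, 0.0901]
tcp_rot: [180.0, -0.0, -87.8]
force: [-0.4, 1.0, 0.2]
width: 0.0266
grip_force: 34.7
```

```bash
python3 - <<'E'
from h import *
c=camera("side"); o=c["frame"][120:260,220:380]; cv2.imwrite("pics/m2.png",cv2.resize(o,None,fx=4,fy=4,interpolation=2)); print(state()["eef_pos"])
E
```

```text
[0.46099763 0.14154457 0.08998875]
```

View pics/m2.png

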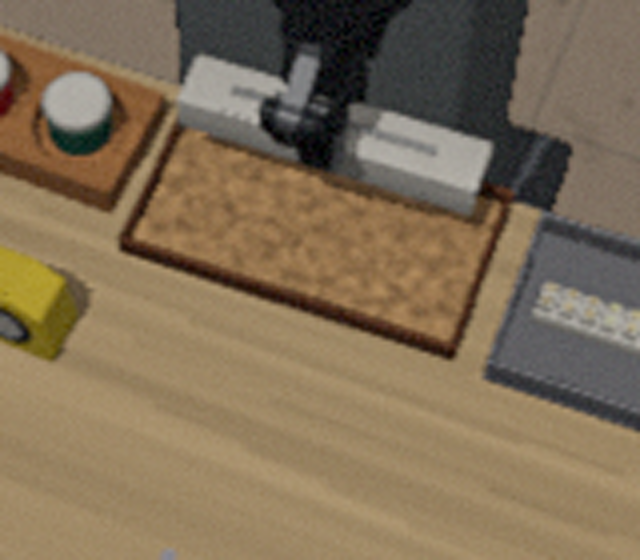

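Emit:
{"method": "play_rows", "body": {"plan": [{"ax": 0, "ay": 0, "az": 0, "tx": 0, "ty": 0, "tz": 14, "grip": -0.6}, {"ax": 0, "ay": 0, "az": 0, "tx": 0, "ty": 0, "tz": 12, "grip": -0.6}, {"ax": 0, "ay": 0, "az": 0, "tx": 0, "ty": 0, "tz": 7, "grip": -0.6}, {"ax": 0, "ay": 0, "az": 0, "tx": 0, "ty": 0, "tz": 4, "grip": -0.6}, {"ax": 0, "ay": 0, "az": 0, "tx": 0, "ty": 0, "tz": 0, "grip": -0.6}]}}

```text
t: 22.55
eef_pos: [0.4603, 0.1412, 0.0523]
tcp_rot: [179.9, -0.1, -87.8]
force: [0.1, 0.4, -0.7]
width: 0.0267
grip_force: 34.7
```

Emit:
{"method": "play_rows", "body": {"plan": [{"ax": 0, "ay": 0, "az": 0, "tx": 0, "ty": 0, "tz": 2, "grip": -0.6}, {"ax": 0, "ay": 0, "az": 0, "tx": 0, "ty": 0, "tz": 0, "grip": -0.6}, {"ax": 0, "ay": 0, "az": 0, "tx": 0, "ty": 0, "tz": 0, "grip": -0.6}]}}

```text
t: 22.85
eef_pos: [0.4607, 0.1416, 0.0517]
tcp_rot: [-180.0, 0.0, -87.8]
force: [0.5, -1.6, 0.3]
width: 0.0264
grip_force: 34.7
```

Emit:
{"method": "play_rows", "body": {"plan": [{"ax": 0, "ay": 0, "az": 0, "tx": 0, "ty": 0, "tz": 2, "grip": -0.6}, {"ax": 0, "ay": 0, "az": 0, "tx": 0, "ty": 0, "tz": 0, "grip": -0.6}, {"ax": 0, "ay": 0, "az": 0, "tx": 0, "ty": 0, "tz": 0, "grip": 0}, {"ax": 0, "ay": 0, "az": 0, "tx": 0, "ty": 0, "tz": 0, "grip": 0}, {"ax": 0, "ay": 0, "az": 0, "tx": 0, "ty": 0, "tz": 0, "grip": 0}]}}

```text
t: 23.35
eef_pos: [0.4606, 0.1415, 0.0494]
tcp_rot: [-180.0, 0.0, -87.8]
force: [-0.2, 0.5, -0.0]
width: 0.0424
grip_force: 0.0
```

Emit:
{"method": "play_rows", "body": {"plan": [{"ax": 0, "ay": 0, "az": 0, "tx": 0, "ty": 0, "tz": -15, "grip": 0}, {"ax": 0, "ay": 0, "az": 0, "tx": 0, "ty": 0, "tz": -25, "grip": 0}, {"ax": 0, "ay": 0, "az": 6.7, "tx": 0, "ty": 0, "tz": -25, "grip": 0}, {"ax": 0, "ay": 0, "az": 0, "tx": 25, "ty": -30.5, "tz": 0, "grip": 0}, {"ax": 0, "ay": 0, "az": 0, "tx": 25, "ty": -30.5, "tz": 0, "grip": 0}]}}

```text
t: 23.85
eef_pos: [0.5187, 0.0872, 0.116]
tcp_rot: [-179.8, 0.1, -94.3]
force: [0.8, 1.4, 0.7]
width: 0.0428
grip_force: 0.0
```

Emit:
{"method": "play_rows", "body": {"plan": [{"ax": 0, "ay": 0, "az": 0, "tx": 25, "ty": -30.5, "tz": 0, "grip": 0}, {"ax": 0, "ay": 0, "az": 0, "tx": 25, "ty": -30.5, "tz": 0, "grip": 0}, {"ax": 0, "ay": 0, "az": 0, "tx": 25, "ty": -30.5, "tz": 0, "grip": 0}, {"ax": 0, "ay": 0, "az": 0, "tx": 25, "ty": -30.5, "tz": 0, "grip": 0}, {"ax": 0, "ay": 0, "az": 0, "tx": 25, "ty": -30.5, "tz": 0, "grip": 0}]}}

```text
t: 24.35
eef_pos: [0.6608, -0.051, 0.1141]
tcp_rot: [180.0, -0.0, -94.5]
force: [0.3, -0.1, 0.7]
width: 0.0427
grip_force: 0.0
```

Emit:
{"method": "play_rows", "body": {"plan": [{"ax": 0, "ay": 0, "az": 0, "tx": 0, "ty": 0, "tz": 0, "grip": 0}, {"ax": 0, "ay": 0, "az": 0, "tx": 0, "ty": 0, "tz": 0, "grip": 0}, {"ax": 0, "ay": 0, "az": 0, "tx": 0, "ty": 0, "tz": 0, "grip": 0}]}}

```text
t: 24.65
eef_pos: [0.6594, -0.0492, 0.1143]
tcp_rot: [180.0, 0.0, -94.5]
force: [-1.6, 0.9, 0.3]
width: 0.0426
grip_force: 0.0
```

```bash
python3 - <<'E'
from h import *
s=camera("side"); c=camera("top")
print(state()["eef_pos"],state()["tcp_rot"])
a=cv2.resize(c["frame"][140:310,210:430],None,fx=2.6,fy=2.6,interpolation=2)[:440]
o=ortho(s,.067,.60,.72,-.13,.03,.0003); cv2.imwrite("pics/m3.png",np.vstack([cv2.resize(a,(530,410))[:,:],np.pad(o[:190+0],((0,0),(0,0),(0,0)))[:190,:530]]) if o.shape[1]>=530 else np.vstack([a[:200,:534][:, :o.shape[1]],o]))
E
```

```text
[ 0.65943668 -0.04883182  0.1149412 ] [-1.79954504e+02  2.11016904e-02 -9.44270474e+01]
```

View pics/m3.png

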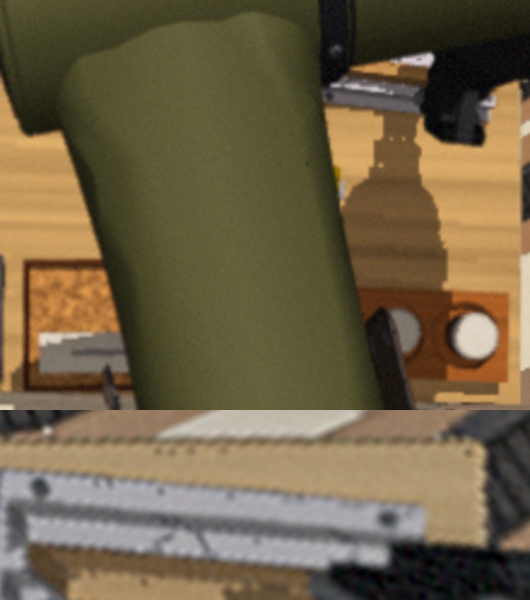

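Emit:
{"method": "play_rows", "body": {"plan": [{"ax": 0, "ay": 0, "az": 0, "tx": 0, "ty": -1, "tz": 20, "grip": 0}, {"ax": 0, "ay": 0, "az": 0, "tx": 0, "ty": 0, "tz": 18, "grip": 0}, {"ax": 0, "ay": 0, "az": 0, "tx": 0, "ty": 0, "tz": 10, "grip": 0}, {"ax": 0, "ay": 0, "az": 0, "tx": 0, "ty": 0, "tz": 3, "grip": 0}, {"ax": 0, "ay": 0, "az": 0, "tx": 0, "ty": 0, "tz": 0, "grip": 0}], "squeeze": 22}}

```text
t: 25.25
eef_pos: [0.6607, -0.0495, 0.0637]
tcp_rot: [-180.0, -0.0, -94.5]
force: [0.1, 0.1, 0.5]
width: 0.0425
grip_force: 0.0
```

Emit:
{"method": "play_rows", "body": {"plan": [{"ax": 0, "ay": 0, "az": 0, "tx": 0, "ty": 0, "tz": 0, "grip": 0}, {"ax": 0, "ay": 0, "az": 0, "tx": 0, "ty": 0, "tz": 0, "grip": -0.3}, {"ax": 0, "ay": 0, "az": 0, "tx": 0, "ty": 0, "tz": 0, "grip": -0.5}]}}

```text
t: 25.55
eef_pos: [0.6611, -0.0497, 0.0641]
tcp_rot: [-179.9, 0.0, -94.5]
force: [0.3, 0.4, 0.3]
width: 0.0216
grip_force: 0.0
```

Emit:
{"method": "play_rows", "body": {"plan": [{"ax": 0, "ay": 0, "az": 0, "tx": 0, "ty": 0, "tz": 2, "grip": -0.5}, {"ax": 0, "ay": 0, "az": 0, "tx": 0, "ty": 0, "tz": 0, "grip": -0.6}, {"ax": 0, "ay": 0, "az": 0, "tx": 0, "ty": 0, "tz": 0, "grip": -0.7}, {"ax": 0, "ay": 0, "az": 0, "tx": 0, "ty": 0, "tz": 0, "grip": -1}, {"ax": 0, "ay": 0, "az": 0, "tx": 0, "ty": 0, "tz": 0, "grip": -1}]}}

```text
t: 26.05
eef_pos: [0.6617, -0.0498, 0.0617]
tcp_rot: [-179.9, 0.0, -94.5]
force: [5.6, -1.3, -0.7]
width: 0.0096
grip_force: 21.9
```

Emit:
{"method": "play_rows", "body": {"plan": [{"ax": 0, "ay": 0, "az": 0, "tx": 0, "ty": 0, "tz": 0, "grip": -1}, {"ax": 0, "ay": 0, "az": 0, "tx": 0, "ty": 0, "tz": 0, "grip": -1}]}}

```text
t: 26.25
eef_pos: [0.6617, -0.0498, 0.0617]
tcp_rot: [-179.9, 0.0, -94.5]
force: [5.3, -0.5, -1.3]
width: 0.0094
grip_force: 21.9
```

Emit:
{"method": "play_rows", "body": {"plan": [{"ax": 0, "ay": 0, "az": 0, "tx": 0, "ty": -1, "tz": 0, "grip": -1}, {"ax": 0, "ay": 0, "az": 0, "tx": 0, "ty": 0, "tz": 0, "grip": -1}], "squeeze": 40}}

```text
t: 26.45
eef_pos: [0.662, -0.0499, 0.0616]
tcp_rot: [-180.0, 0.0, -94.5]
force: [2.7, -1.1, 0.5]
width: 0.009
grip_force: 44.4
```

Emit:
{"method": "play_rows", "body": {"plan": [{"ax": 0, "ay": 0, "az": 0, "tx": 0, "ty": 0, "tz": -8, "grip": -1}, {"ax": 0, "ay": 0, "az": 0, "tx": 0, "ty": 0, "tz": -12, "grip": -1}, {"ax": 0, "ay": 0, "az": 0, "tx": 0, "ty": 0, "tz": -20, "grip": -1}, {"ax": 0, "ay": 0, "az": 0, "tx": 0, "ty": 0, "tz": -15, "grip": -1}, {"ax": 0, "ay": 0, "az": 0, "tx": 0, "ty": 0, "tz": 0, "grip": -1}]}}

```text
t: 26.95
eef_pos: [0.6627, -0.0499, 0.1198]
tcp_rot: [-179.8, 0.0, -94.5]
force: [-0.5, 0.2, 0.3]
width: 0.0087
grip_force: 44.1
```

```bash
python3 - <<'E'
from h import *
s=camera("side"); cv2.imwrite("pics/m4.png",cv2.resize(s["frame"][120:270,100:360],None,fx=3,fy=3,interpolation=2)); print(state()["eef_pos"],state()["width"])
E
```

```text
[ 0.66204472 -0.04972031  0.11777632] 0.008492347417674113
```

View pics/m4.png

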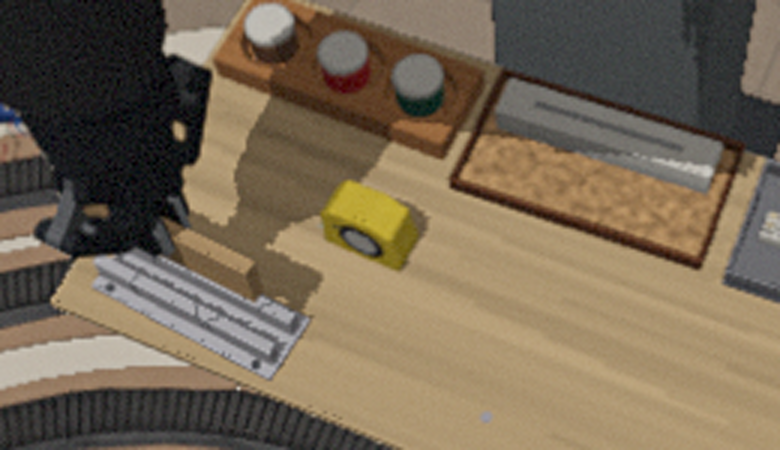

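Emit:
{"method": "play_rows", "body": {"plan": [{"ax": 0, "ay": 0, "az": -6.7, "tx": 0, "ty": 0, "tz": 0, "grip": -1}, {"ax": 0, "ay": 0, "az": 0, "tx": -33.1, "ty": 25.6, "tz": 0, "grip": -1}, {"ax": 0, "ay": 0, "az": 0, "tx": -33.1, "ty": 25.6, "tz": 0, "grip": -1}, {"ax": 0, "ay": 0, "az": 0, "tx": -33.1, "ty": 25.6, "tz": 0, "grip": -1}, {"ax": 0, "ay": 0, "az": 0, "tx": -33.1, "ty": 25.6, "tz": 0, "grip": -1}]}}

```text
t: 27.5
eef_pos: [0.5523, 0.0793, 0.1148]
tcp_rot: [179.9, -0.0, -87.8]
force: [0.7, 1.1, -0.0]
width: 0.0084
grip_force: 44.1
```

Emit:
{"method": "play_rows", "body": {"plan": [{"ax": 0, "ay": 0, "az": 0, "tx": -33.1, "ty": 25.6, "tz": 0, "grip": -1}, {"ax": 0, "ay": 0, "az": 0, "tx": -33.1, "ty": 25.6, "tz": 0, "grip": -1}, {"ax": 0, "ay": 0, "az": 0, "tx": 0, "ty": 0, "tz": 0, "grip": -1}, {"ax": 0, "ay": 0, "az": 0, "tx": 0, "ty": 0, "tz": 0, "grip": -1}, {"ax": 0, "ay": 0, "az": 0, "tx": 0, "ty": 0, "tz": 0, "grip": -1}]}}

```text
t: 28.0
eef_pos: [0.5006, 0.1422, 0.1157]
tcp_rot: [179.9, -0.0, -87.8]
force: [-0.1, -0.5, -0.7]
width: 0.0089
grip_force: 44.1
```

```bash
python3 - <<'E'
from h import *
s=camera("side"); cv2.imwrite("pics/m5.png",cv2.resize(s["frame"][120:260,220:380],None,fx=4,fy=4,interpolation=2)); print(state()["eef_pos"],state()["width"])
E
```

```text
[0.50075214 0.14188055 0.11571299] 0.00897576496540244
```

View pics/m5.png

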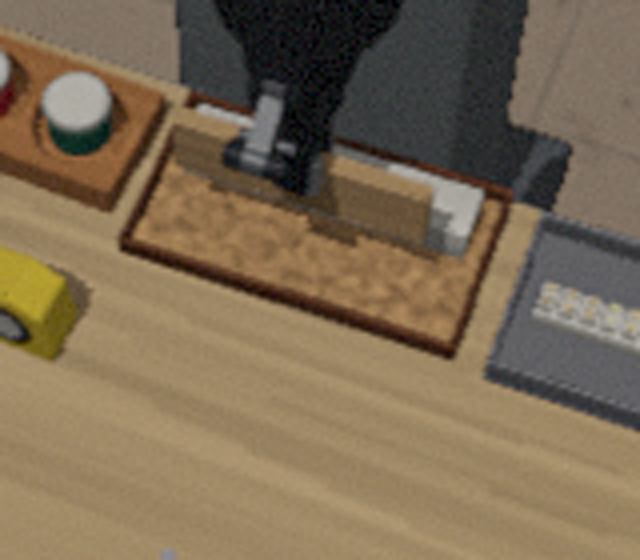

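Emit:
{"method": "play_rows", "body": {"plan": [{"ax": 0, "ay": 0, "az": 0, "tx": 0, "ty": 0, "tz": 15, "grip": -1}, {"ax": 0, "ay": 0, "az": 0, "tx": 0, "ty": 0, "tz": 15, "grip": -1}, {"ax": 0, "ay": 0, "az": 0, "tx": 0, "ty": 0, "tz": 10, "grip": -1}, {"ax": 0, "ay": 0, "az": 0, "tx": 0, "ty": 0, "tz": 6, "grip": -1}, {"ax": 0, "ay": 0, "az": 0, "tx": 0, "ty": 0, "tz": 4, "grip": -1}]}}

```text
t: 28.55
eef_pos: [0.5003, 0.1423, 0.0652]
tcp_rot: [179.9, -0.0, -87.8]
force: [-0.7, 0.3, 0.1]
width: 0.0085
grip_force: 44.1
```

Emit:
{"method": "play_rows", "body": {"plan": [{"ax": 0, "ay": 0, "az": 0, "tx": 0, "ty": 0, "tz": 2, "grip": -1}, {"ax": 0, "ay": 0, "az": 0, "tx": 0, "ty": 0, "tz": 0, "grip": -1}, {"ax": 0, "ay": 0, "az": 0, "tx": 0, "ty": 0, "tz": 0, "grip": -1}, {"ax": 0, "ay": 0, "az": 0, "tx": 0, "ty": 0, "tz": 0, "grip": -1}]}}

```text
t: 28.95
eef_pos: [0.5008, 0.1428, 0.0648]
tcp_rot: [-180.0, 0.0, -87.8]
force: [0.4, -0.2, -1.2]
width: 0.0083
grip_force: 44.1
```

Emit:
{"method": "play_rows", "body": {"plan": [{"ax": 0, "ay": 0, "az": 0, "tx": 0, "ty": 0, "tz": 3, "grip": -1}, {"ax": 0, "ay": 0, "az": 0, "tx": 0, "ty": 0, "tz": 1.5, "grip": -1}, {"ax": 0, "ay": 0, "az": 0, "tx": 0, "ty": 0, "tz": 0, "grip": -1}, {"ax": 0, "ay": 0, "az": 0, "tx": 0, "ty": 0, "tz": 0, "grip": -1}]}}

```text
t: 29.35
eef_pos: [0.5005, 0.1427, 0.0597]
tcp_rot: [180.0, 0.0, -87.8]
force: [-0.4, -0.2, -0.9]
width: 0.0088
grip_force: 44.2
```

Release slowly, then rise.

Emit:
{"method": "play_rows", "body": {"plan": [{"ax": 0, "ay": 0, "az": 0, "tx": 0, "ty": 0, "tz": 0, "grip": -0.75}, {"ax": 0, "ay": 0, "az": 0, "tx": 0, "ty": 0, "tz": 0, "grip": -0.6}, {"ax": 0, "ay": 0, "az": 0, "tx": 0, "ty": 0, "tz": 0, "grip": -0.45}, {"ax": 0, "ay": 0, "az": 0, "tx": 0, "ty": 0, "tz": 0, "grip": -0.4}, {"ax": 0, "ay": 0, "az": 0, "tx": 0, "ty": 0, "tz": 0, "grip": -0.4}]}}

```text
t: 29.85
eef_pos: [0.5006, 0.1427, 0.0598]
tcp_rot: [180.0, 0.0, -87.8]
force: [0.4, 0.1, -0.4]
width: 0.0257
grip_force: 0.0
```

Emit:
{"method": "play_rows", "body": {"plan": [{"ax": 0, "ay": 0, "az": 0, "tx": 0, "ty": 0, "tz": -10, "grip": -0.4}, {"ax": 0, "ay": 0, "az": 0, "tx": 0, "ty": 0, "tz": -25, "grip": -0.4}, {"ax": 0, "ay": 0, "az": 0, "tx": 0, "ty": 0, "tz": -40, "grip": -0.4}, {"ax": 0, "ay": 0, "az": 0, "tx": 0, "ty": 0, "tz": -40, "grip": -0.4}, {"ax": 0, "ay": 0, "az": 0, "tx": 0, "ty": 0, "tz": -20, "grip": -0.4}]}}

```text
t: 30.35
eef_pos: [0.5017, 0.1428, 0.2001]
tcp_rot: [-179.7, 0.1, -87.8]
force: [0.6, -0.3, -0.1]
width: 0.0253
grip_force: 0.0
```

Emit:
{"method": "play_rows", "body": {"plan": [{"ax": 0, "ay": 0, "az": 0, "tx": 0, "ty": 0, "tz": 0, "grip": -0.4}, {"ax": 0, "ay": 0, "az": 0, "tx": 0, "ty": 0, "tz": 0, "grip": -0.4}, {"ax": 0, "ay": 0, "az": 0, "tx": 0, "ty": 0, "tz": 0, "grip": -0.4}]}}

```text
t: 30.65
eef_pos: [0.5001, 0.1425, 0.1938]
tcp_rot: [179.9, -0.0, -87.8]
force: [-0.2, -0.4, -0.2]
width: 0.0253
grip_force: 0.0
```

```bash
python3 - <<'E'
from h import *
s=camera("side"); cv2.imwrite("pics/m6.png",cv2.resize(s["frame"][110:260,160:450],None,fx=2.7,fy=2.7,interpolation=2)); print(state()["eef_pos"],state()["t"])
E
```

```text
[0.50012135 0.14247165 0.19365553] 30.7
```

View pics/m6.png

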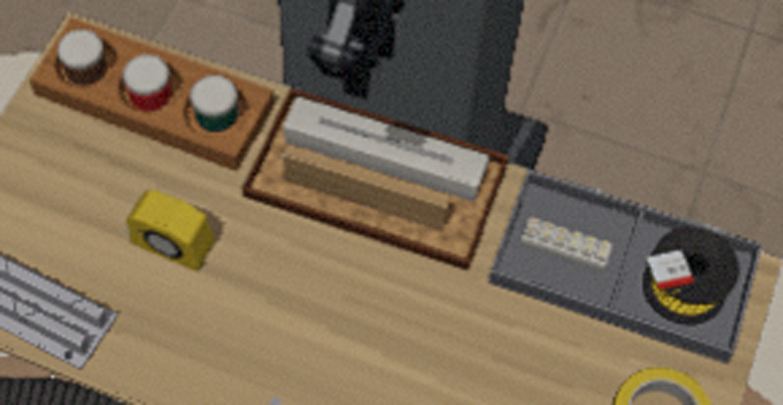

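The picture shows all three pots upright in the rack (80,55; 147,82; 214,102). The girder (385,145) and the strip (365,185) lie side by side on the cork floor, and the terminal strip is in its cell (565,240).

```bash
python3 -c "
from plant import *
print(close_job())"
```

```text
the job is handed in; nothing more can be done
None
```

I handed the job in at about 31 s of robot time: pots in the rack's outer pockets, terminal strip in its cell, girder and wooden strip side by side in the parts tray. The last picture showed everything in place, but `close_job()` returned no verdict.

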